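# Seat the sample cartridge and start the analyser

## Task

Start a run on the bench analyser: with shut fingertips push the sample cartridge gently along its channel until it is fully home against the end stop, without gripping or lifting it, and only then press the wide round key down lightly, let it spring back and withdraw. Leave the small round key and the oblong key unpressed, and do not disturb the vial, the bottle or the tip box.

Things in the scene. Friction and masses are not known exactly. Their poses are not given: they have to be found in the camera images.
- analyser: Fixed bench analyser: dark grey deck 260 (x) by 340 (y) mm, top 30 mm above the bench; behind it a blue-topped housing 90 mm high. Origin under the deck's middle at bench height; x from the robot side to the housing, y left, z up. The cartridge channel runs along x at y = +80 mm; the three keys stand at y = -85 mm, x = -65, -5 and +55 mm, in an order that varies.
- channel_end (a point): Foot of the end stop: middle of its front face, at deck height, at x = 100, y = 80 mm in the analyser; axes as the analyser's. The stop is a fixed aluminium block 22 mm high, 80 mm wide. Two rails 10 mm high and 8 mm wide, reaching 200 mm from the stop towards the robot, leave a channel 64 mm wide, open above.
- cartridge: Loose white and grey box 90 (x) by 60 (y) by 32 (z) mm, 0.10 to 0.21 kg, in the channel with 2 mm play each side, sliding friction up to 2.5 N. Origin at the centre of its underside; x points to the end stop, from which it starts 45 to 85 mm short. It stands 22 mm above the rails: fingertips held 14 to 20 mm above the deck push its near end face and clear the rails.
- cartridge_nose (a point): Middle of the lower edge of the cartridge's far end face; it lies at point channel_end when the cartridge is fully home.
- cartridge_tail (a point): Middle of the lower edge of the cartridge's near end face, the one to push, 90 mm from the nose.
- key_wide (a joint): Travel of the wide round key, the one to press: 0 up, 0.006 m fully down. A spring return key: it begins to give at 1.5 N and is fully down at 5 N. Grey cap 36 mm across in a black round housing 52 mm across.
- key_wide_top (a point): Centre of the top of the wide round key, 22 mm above the deck when up; its housing is 12 mm high.
- key_small (a joint): Travel of the small round key, to be left alone: 0 up, 0.006 m down. Same grey cap, 18 mm across, in a black housing 34 mm across.
- key_small_top (a point): Centre of the top of the small round key, 22 mm above the deck.
- key_oblong (a joint): Travel of the oblong key, to be left alone: 0 up, 0.006 m down. Same grey cap, 16 (x) by 44 (y) mm, in a black housing 32 by 60 mm.
- key_oblong_top (a point): Centre of the top of the oblong key, 22 mm above the deck.
- vial: Loose small amber vial, 25 mm across, 45 mm high, 30 g, standing on the deck between the channel and the keys, towards the housing. Origin at the centre of its foot. Leave alone.
- bottle: Loose clear bottle, 66 mm across, 150 mm high, on the bench left of the analyser. Origin at the centre of its foot. Leave alone.
- tip_box: Loose tip box, blue with a clear lid, 85 by 120 by 70 mm high, on the bench right of the analyser. Origin at the centre of its underside. Leave alone.
Mind the look-alikes: they are no part of the job. Of the things like the cartridge, leave any that is green or red; of the rest the larger one is meant.

How it is judged:
On the way, in this order (a step that is already met when the one before it is completed fails the run):
1. the cartridge is fully home against the end stop (x of cartridge_nose in the frame of channel_end between -0.004 and 0.004 m and z of cartridge_nose in the frame of channel_end between -0.006 and 0.006 m), for 0.2 s.
2. the wide round key is pressed down with the cartridge home (all of step 1 and value of joint key_wide above 0.004 m), for 0.05 s.
At the end, for the whole second after the job is handed in: The cartridge lies flat in the channel with its nose within 4 mm of the end stop and at rest, all three keys are up (within 2 mm), and the vial, bottle and tip box stand upright within 15 mm of where they were (all of step 1 and linear speed of cartridge below 0.01 m/s and value of joint each of key_wide, key_small, key_oblong below 0.002 m and distance of each of vial, bottle, tip_box from where it was at the start of the episode below 0.015 m and angle between each of vial, bottle, tip_box's own z axis and vertical below 0.15 rad); the robot touches nothing.
It fails at once if the small round key or the oblong key is pressed (more than 2 mm) (value of joint any of key_small, key_oblong above 0.002 m).
It fails at once if the wide round key is pressed (more than 2 mm) while the cartridge is more than 6 mm short of home (value of joint key_wide above 0.002 m and x of cartridge_nose in the frame of channel_end below -0.006 m).
It fails at once if the cartridge is lifted more than 8 mm off the deck, tipped, or taken between the fingers (z of cartridge_nose in the frame of channel_end above 0.008 m or angle between cartridge's own z axis and vertical above 0.15 rad or (x of the grasp point in the frame of cartridge between -0.035 and 0.035 m and y of the grasp point in the frame of cartridge between -0.025 and 0.025 m and z of the grasp point in the frame of cartridge below 0.045 m)).
It fails at once if the cartridge is pushed harder than 40 N or the wide round key harder than 30 N (contact force between any of the fingers, the arm and cartridge above 40 N or contact force between any of the fingers, the arm and key_wide above 30 N).
It fails at once if the vial, bottle or tip box is moved more than 15 mm or tipped (distance of any of vial, bottle, tip_box from where it was at the start of the episode above 0.015 m or angle between any of vial, bottle, tip_box's own z axis and vertical above 0.3 rad).
It also fails if it takes over 45 s, if anything falls off the work surface, if the arm or the gripper's body presses on something with over 40 N, if the wrist force passes 120 N, or if a joint passes its speed limit or range.

## Robot

A 6-joint arm with a two-finger parallel gripper is mounted at the origin on the work surface. World frame = base frame: x ahead of the robot, y to its left, z up, the work surface at z = 0. Lengths are in m, angles in rad, forces in N, time in s.
With the tool pointing down it reaches from about 0.325 to 0.85 m from the base axis. Payload 15.5 kg.
Tool frame: the origin (TCP) lies on the front face of the gripper's body, between the roots of the fingers; the fingertips stand 78 mm ahead of it and the grasp point (between the pads) lies 60 mm ahead of it; z points along the fingers, y is the line along which they close (so a half turn about z gives the same grasp; the last joint's range is limited). The gripper opens to 91 mm and grips with 3 to 60 N. Pads are 32 mm wide; open, the fingers measure 118 mm over their backs; the gripper's body (76 mm by 178 mm) begins 60 mm behind the grasp point.
Start: joints at [-1.308, 0.494, 1.345, -0, 1.302, -0.096], TCP at [0.219, -0.585, 0.292] pointing down, gripper open.
Joint ranges: [-2.91, 2.91], [-0.82, 2.16], [0.22, 2.67], [-1.22, 4.37], [0.12, 2.79], [-3.08, 3.08]. Speed limits (rad/s): [1.89, 1.89, 2.57, 3.01, 3.01, 3.01].

## Interface

Orientations are given as a rotation vector (axis times angle).
In Python, from plant import r gives the robot as it stands.
- The arm moves only by the shell command python3 -m handwheel 'ROWS' [FORCE]. ROWS is JSON, a list of rows, each an object of numbers: "x", "y", "z": the shift along the tool's x, y, z in cm; "turn": the turn about the tool's z in rad; "jaw": the opening, from 0 (shut) to 1 (fully open). A call has 1 to 8 rows; each row is the pose to reach, as a shift and turn from the pose commanded when the call began, along the tool's axes at that moment; what a row does not reach only later rows make up. A row lasts 1/8 s, in which the tool goes at most 62.5 mm and 10.7 degrees, less where a joint would pass 70% of its speed; a pose out of reach is approached as far as the arm can. A call with a gripper value outside its range is refused whole. The fingers move at their own pace and stop on an object; FORCE is the grip in N (left out, the last holds). Time passes only in rows, so rows that repeat a pose let the fingers close. It gives the time, the measured TCP pose, the force, the opening and the grip force at its end, in the units of the state.
- r.state(): the state, without advancing time (a new reading comes with each control period).
- r.capture(name): name is "scene" or "side" or "wrist"; returns a dict with "image" (480x640x3 uint8, blue, green, red), "vertical_fov" (degrees; the focal length in pixels is half the picture's height over the tangent of half this angle, whatever the lens; pixels are square), "cx", "cy" (the principal point, pixels), "position" and "attitude" of the camera in the world. Camera axes: x right, y up, looking along -z (the intrinsics and any distortion apply to the point x, -y, -z); pixel columns grow to the right and rows downward; lengths in m; the calibration is good to about 2 mm. A picture is of the moment at which its call begins. There is no depth.
- r.sign_off(): hands the job in; it is judged then, once.
The state is a dict: "time": time; "joint_positions": joint angles; "joint_velocities": joint speeds; "tau": joint torques, N m; "tool_pos": TCP position; "tcp_rot": TCP orientation; "wrist_force": force on the tool from outside, world axes, zero at the start; "ft_torque": the same for the moment, N m; "grip_width": finger opening in m; "finger_force": force on a finger pad.
Only numpy, scipy, OpenCV 4.12 (cv2) and the standard library are available. Lean on these libraries where they do the work, as an engineer would, in place of code of your own. Each camera call takes 0.05 s, during which the arm holds its last target. There are 200 camera calls.

## Working session

There is one attempt and no reset: what is moved stays moved. The work goes in short steps, Python scripts to look and compute and a shell command to move; the robot and the scene stay as the last step left them, time stands still between calls to the robot, and variables do not carry over. Pictures are saved under pics/ and viewed, at most 10 in all, crops included, and the job is handed in when it is done.

```bash
mkdir -p pics; ls
python3 - <<'E'
from plant import r
import cv2
for n in ("scene","side"):
    c=r.capture(n); cv2.imwrite(f"pics/{n}0.png",c["image"])
    print(n,{k:v for k,v in c.items() if k!="image"})
s=r.state(); print(s)
E
```

```text
pics
scene {'vertical_fov': 48.132576545379194, 'cx': 323.2241806035247, 'cy': 242.2978062875647, 'position': array([ 1.17477425, -0.06077349,  0.86838302]), 'attitude': array([0.5789159 , 0.48841235, 1.3868632 ])}
side {'vertical_fov': 45.50442580885993, 'cx': 316.3183565534331, 'cy': 253.41805624858222, 'position': array([0.06250908, 0.70403515, 1.03770309]), 'attitude': array([ 0.2636671 , -0.89576353, -2.4194707 ])}
{'time': 0.1, 'joint_positions': array([-1.30852060e+00,  4.94163521e-01,  1.34605214e+00, -3.21579308e-05,
        1.30249226e+00, -9.54916832e-02]), 'joint_velocities': array([ 0.00252944, -0.00067296, -0.00137042, -0.00111839, -0.00120633,
       -0.001437  ]), 'tau': array([ 2.01538365e-03, -8.80241346e+01, -3.82543945e+01,  7.05135148e-02,
        4.83685965e-02, -5.91137541e-05]), 'tool_pos': array([ 0.21880056, -0.5851864 ,  0.2916772 ]), 'tcp_rot': array([-3.09036853e+00, -5.58803265e-01,  1.94382690e-04]), 'wrist_force': array([ 0.40646098, -0.72223008,  0.20192895]), 'ft_torque': array([-0.00206195, -0.00934103,  0.02040915]), 'finger_force': 0.0, 'grip_width': 0.09156438794454659}
```

View pics/scene0.png

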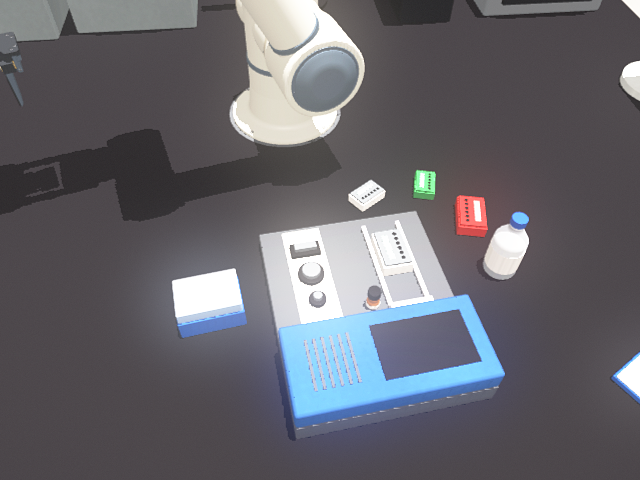

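View pics/side0.png

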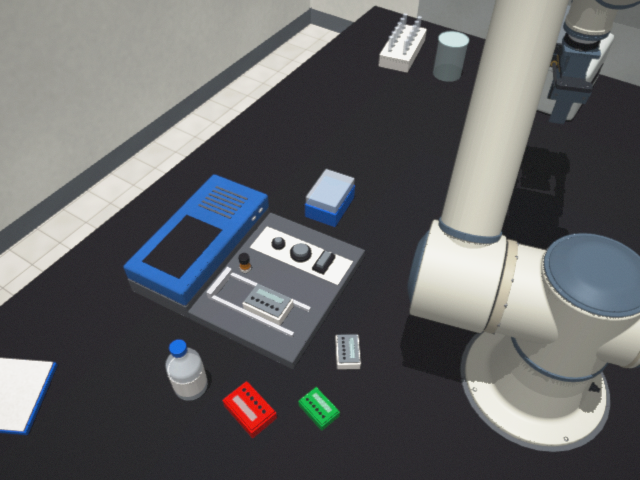

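The scene view shows these cartridge look-alikes: a white/grey one in the channel (393,250), a smaller white one on the bench (367,195), a green one (425,185) and a red one (471,215). I choose the one in the channel. The keys from the robot side are oblong (305,245), wide (312,272) and small (318,297). Next, a close crop of each view.

Run:
```python
import cv2
a=cv2.imread("pics/scene0.png")[205:335,250:460]; b=cv2.imread("pics/side0.png")[205:365,180:370]
cv2.imwrite("pics/c1.png",cv2.resize(a,None,fx=3.8,fy=3.8,interpolation=cv2.INTER_CUBIC))
cv2.imwrite("pics/c2.png",cv2.resize(b,None,fx=3.7,fy=3.7,interpolation=cv2.INTER_CUBIC))
```

```text
(no output)
```

View pics/c1.png

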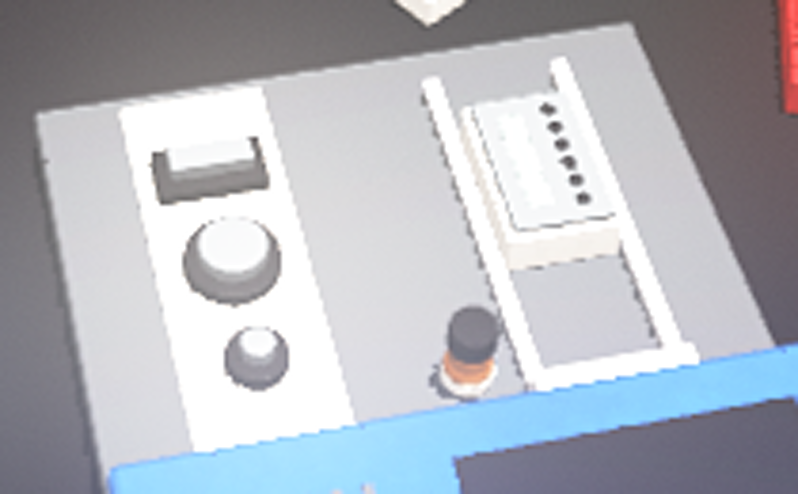

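View pics/c2.png

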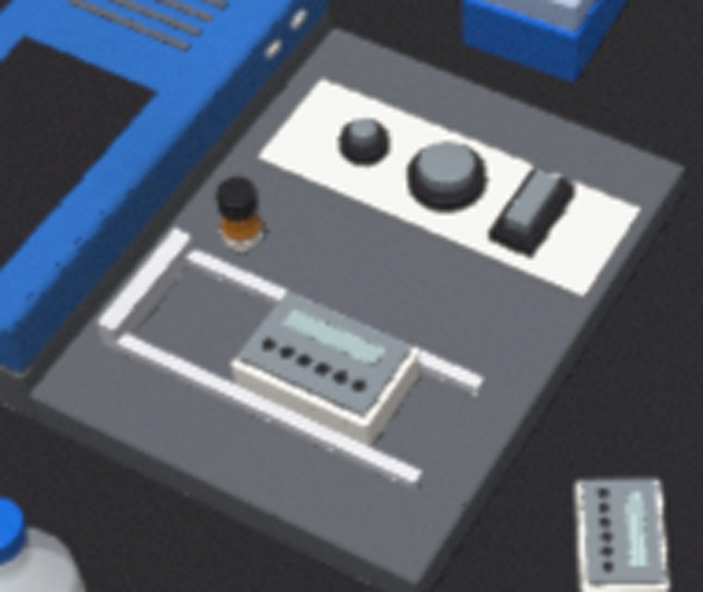

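The crops confirm the white/grey cartridge between the rails, with the wide key in the middle of the row. I'll fit the analyser pose and cartridge position from these pixels.

```bash
cat > fit.py <<'E'
import numpy as np
from scipy.spatial.transform import Rotation as R
from scipy.optimize import least_squares
C={"scene":(48.132576545379194,323.2241806,242.2978063,[1.17477425,-.06077349,.86838302],[.5789159,.48841235,1.3868632]),
"side":(45.50442580885993,316.31835655,253.41805625,[.06250908,.70403515,1.03770309],[.2636671,-.89576353,-2.4194707])}
def proj(n,P):
    f,cx,cy,p,a=C[n]; f=240/np.tan(np.radians(f)/2)
    q=(np.atleast_2d(P)-p)@R.from_rotvec(a).as_matrix()
    return np.c_[cx-f*q[:,0]/q[:,2],cy+f*q[:,1]/q[:,2]]
def A(P,x,y,w): # analyser mm -> world m
    return R.from_euler('z',w).apply(np.atleast_2d(P)/1000.)+[x,y,0]
if __name__=="__main__":
    S=np.array([[-130,-170,30,38,113],[-130,170,30,632,24],[55,-85,52,257,341],[-5,-85,52,234,245],[-65,-85,52,212,156]],float); S[:,3:]=S[:,3:]/3.8+[250,205]
    D=np.array([[-130,-170,30,684,170],[-130,170,30,415,587],[130,170,30,30,395],[55,-85,52,366,132],[-5,-85,52,447,162],[-65,-85,52,538,200],[-100,40,40,482,378],[-100,120,40,418,471]],float); D[:,3:]=D[:,3:]/3.7+[180,205]
    cs=np.array([[0,30,62,618,213],[0,-30,62,508,230],[-90,-30,62,475,103]],float); cs[:,3:]=cs[:,3:]/3.8+[250,205]
    cd=np.array([[-90,-30,62,416,350],[-90,30,62,362,424],[0,30,62,233,364],[0,-30,62,287,293]],float); cd[:,3:]=cd[:,3:]/3.7+[180,205]
    def res(v,use=("scene","side")):
        o=[]
        for n,K,k in (("scene",S,cs),("side",D,cd)):
            if n not in use: continue
            o.append(proj(n,A(K[:,:3],*v[:3]))-K[:,3:])
            o.append(proj(n,A(k[:,:3]+[v[3],80+v[4],0],*v[:3]))-k[:,3:])
        return np.vstack(o).ravel()
    for use in (("scene",),("side",),("scene","side")):
        s=least_squares(res,[.6,0,0,40,0],x_scale=[.1,.1,.1,10,10],args=(use,),loss="soft_l1")
        v=s.x; print(use,v.round(4))
    print(res(v).reshape(-1,2).round(1).tolist())
    for n,p in dict(tail=[v[3]-90,80,30],home_tail=[10,80,30],wide=[-5,-85,52]).items(): print(n,A(p,*v[:3]).round(4))
E
python3 fit.py
```

```text
('scene',) [ 0.5635  0.0922  0.081  21.0768 -1.094 ]
('side',) [ 0.5583  0.0904  0.084  25.195   3.4652]
('scene', 'side') [ 0.5601  0.0915  0.0862 24.1881  1.3842]
[[-1.5, -1.1], [-0.2, -1.4], [-0.2, -0.8], [-0.6, -1.2], [-0.8, -1.6], [2.4, -0.4], [1.2, 0.2], [-2.9, -1.6], [0.2, -0.7], [-0.3, -0.1], [-1.9, -0.0], [-1.2, -1.4], [-0.6, -0.1], [-2.0, -0.7], [-0.0, 0.5], [-1.7, 3.5], [0.9, -0.5], [0.8, 0.4], [-1.4, -0.7], [-0.5, -1.5]]
tail [[0.4877 0.1656 0.03  ]]
home_tail [[0.5632 0.1721 0.03  ]]
wide [[0.5625 0.0064 0.052 ]]
```

```bash
cat > dev.py <<'E'
import numpy as np
from scipy.spatial.transform import Rotation as R
from plant import r
def goto(p,yaw=None):
    s=r.state(); M=R.from_rotvec(s["tcp_rot"]); m=M.as_matrix()
    d=M.inv().apply(np.array(p)-s["tool_pos"])*100
    y=np.arctan2(m[1,0],m[0,0]); print("t",s["time"],"pos",s["tool_pos"].round(4),"yaw",y.round(4),"F",s["wrist_force"].round(1),"shift cm",d.round(2),"turn",None if yaw is None else round(y-yaw,4))
E
python3 - <<'E'
from fit import *
from scipy.optimize import fsolve
from dev import goto
for n,u,z in (("scene",(503,271),0),("side",(190,391),0),("scene",(519,219),.15),("side",(179,348),.15)):
    x=fsolve(lambda q:proj(n,[q[0],q[1],z])[0]-u,[.6,.3]); print(n,x.round(3),(R.from_euler('z',-.086).apply([x[0]-.56,x[1]-.0915,0])*1000).round())
v=(.5601,.0915,.0862)
p=A([-66-13-30,80,0],*v)[0]; print(p); goto([p[0],p[1],.25],.086)
E
```

```text
scene [0.575 0.396] [ 41. 303.   0.]
side [0.559 0.398] [ 25. 305.   0.]
scene [0.568 0.387] [ 33. 293.   0.]
side [0.56 0.39] [ 25. 297.   0.]
[0.44461725 0.1618188  0.        ]
t 0.1 pos [ 0.2188 -0.5852  0.2917] yaw 0.3578 F [ 0.4 -0.7  0.2] shift cm [ 47.31 -62.06   4.24] turn 0.2718
```

```bash
python3 -m handwheel '[{"x":47,"y":-62,"z":0,"turn":0.27,"jaw":0},{"x":47,"y":-62,"z":0,"turn":0.27,"jaw":0},{"x":47,"y":-62,"z":0,"turn":0.27,"jaw":0},{"x":47,"y":-62,"z":0,"turn":0.27,"jaw":0},{"x":47,"y":-62,"z":0,"turn":0.27,"jaw":0},{"x":47,"y":-62,"z":0,"turn":0.27,"jaw":0},{"x":47,"y":-62,"z":0,"turn":0.27,"jaw":0},{"x":47,"y":-62,"z":0,"turn":0.27,"jaw":0}]' 10
python3 -c "
from dev import goto
goto([.4446,.1618,.25],.086)"
```

```text
time: 1.1
tool_pos: [0.3624, -0.1046, 0.2923]
tcp_rot: [3.138, 0.137, 0.001]
wrist_force: [1.8, -0.5, 0.6]
grip_width: 0.0143
finger_force: 0.0
t 1.1 pos [ 0.3624 -0.1046  0.2923] yaw 0.0872 F [ 1.8 -0.5  0.6] shift cm [ 10.51 -25.82   4.23] turn 0.0012
```

```bash
python3 -m handwheel '[{"x":10.5,"y":-25.8,"z":4},{"x":10.5,"y":-25.8,"z":4},{"x":10.5,"y":-25.8,"z":4},{"x":10.5,"y":-25.8,"z":4},{"x":10.5,"y":-25.8,"z":4},{"x":10.5,"y":-25.8,"z":4},{"x":10.5,"y":-25.8,"z":4},{"x":10.5,"y":-25.8,"z":4}]'
python3 - <<'E'
from dev import *
import cv2
goto([.4446,.1618,.125],.086)
c=r.capture("wrist"); cv2.imwrite("pics/w1.png",c["image"]); print({k:v for k,v in c.items() if k!="image"})
E
```

```text
t 1.1 pos [ 0.3624 -0.1046  0.2923] yaw 0.0872 F [ 1.8 -0.5  0.6] shift cm [ 10.51 -25.82  16.73] turn 0.0012
{'vertical_fov': 60.17614799499941, 'cx': 317.67746124197805, 'cy': 232.08268784405405, 'position': array([ 0.43781439, -0.09791418,  0.38491809]), 'attitude': array([-0.21928567,  0.2001874 , -1.47270493])}validation failed for argument at $[0]...
```

View pics/w1.png

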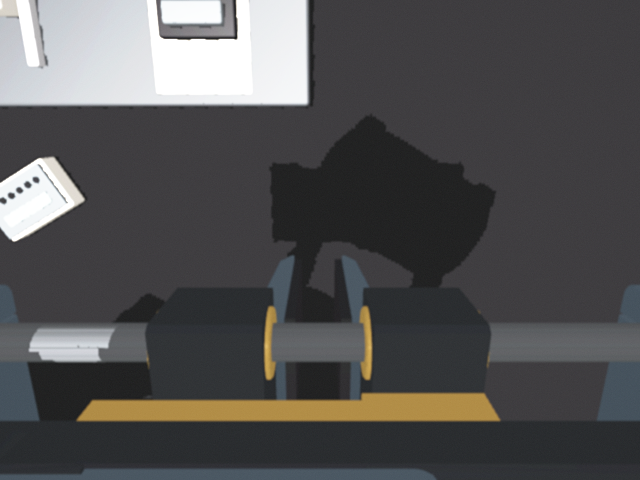

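The wrist picture shows the deck's near-right corner at (309,105) and shut fingers at (318,270). The refused move needs every field in each row.

```bash
python3 -m handwheel '[{"x":10.5,"y":-25.8,"z":4,"turn":0,"jaw":0},{"x":10.5,"y":-25.8,"z":4,"turn":0,"jaw":0},{"x":10.5,"y":-25.8,"z":4,"turn":0,"jaw":0},{"x":10.5,"y":-25.8,"z":4,"turn":0,"jaw":0},{"x":10.5,"y":-25.8,"z":4,"turn":0,"jaw":0},{"x":10.5,"y":-25.8,"z":4,"turn":0,"jaw":0},{"x":10.5,"y":-25.8,"z":4,"turn":0,"jaw":0},{"x":10.5,"y":-25.8,"z":4,"turn":0,"jaw":0}]'
python3 - <<'E'
from dev import *
import cv2
goto([.4446,.1618,.125],.086)
c=r.capture("wrist"); cv2.imwrite("pics/w2.png",c["image"]); print({k:v for k,v in c.items() if k!="image"})
E
```

```text
time: 2.15
tool_pos: [0.4441, 0.1589, 0.2524]
tcp_rot: [3.139, 0.136, -0.0]
wrist_force: [-0.3, 1.2, 0.4]
grip_width: 0.0004
finger_force: 0.0
t 2.15 pos [0.4441 0.1589 0.2524] yaw 0.0866 F [-0.3  1.2  0.4] shift cm [ 0.08 -0.29 12.74] turn 0.0006
{'vertical_fov': 60.17614799499941, 'cx': 317.67746124197805, 'cy': 232.08268784405405, 'position': array([0.5195199 , 0.16550151, 0.34493884]), 'attitude': array([-0.21955564,  0.2006542 , -1.47328641])}
```

View pics/w2.png

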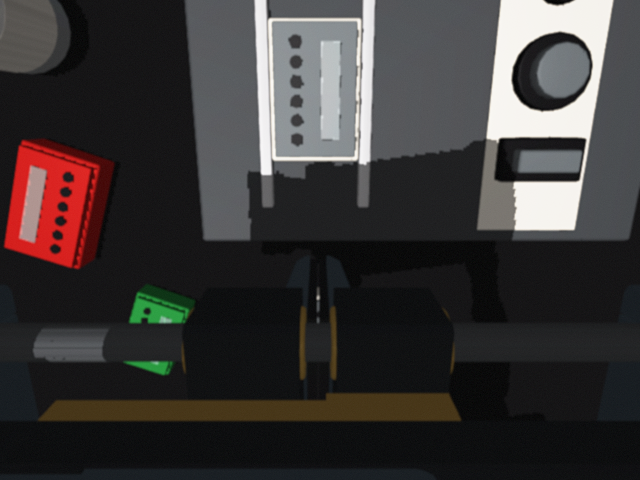

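The cartridge tail's top edge is at row 159 (columns 272–360), the rail ends are at (267,206) and (363,206), and the wide cap is at (561,69), oblong at (550,160). I'll back-project those pixels.

Run:
```python
import fit; from fit import *
from scipy.optimize import fsolve
fit.C["wrist"]=(60.17614799499941,317.67746,232.08269,[.5195199,.16550151,.34493884],[-.21955564,.2006542,-1.47328641])
v=(.5601,.0915,.0862)
for n,u,z in (("tailL",(272,159),.062),("tailR",(360,159),.062),("noseL",(272,18),.062),("noseR",(360,18),.062),("railL",(267,206),.04),("railR",(363,206),.04),("deckL",(205,240),.03),("deckR",(629,240),.03),("wide",(563,67),.052),("obl",(550,160),.052)):
    x=fsolve(lambda q:proj("wrist",[q[0],q[1],z])[0]-u,[.6,.1]); print(n,x.round(4),(R.from_euler('z',-v[2]).apply([x[0]-v[0],x[1]-v[1],0])*1000).round(1))
```

```text
tailL [0.4896 0.1938] [-61.5 108.    0. ]
tailR [0.4948 0.1345] [-61.4  48.5   0. ]
noseL [0.5759 0.1988] [ 25.  105.5   0. ]
noseR [0.5807 0.1445] [25.1 51.   0. ]
railL [0.452  0.1977] [-98.5 115.1   0. ]
railR [0.4583 0.1259] [-98.4  43.    0. ]
deckL [0.418  0.2462] [-128.2  166.4    0. ]
deckR [ 0.4475 -0.0889] [-127.7 -170.1    0. ]
wide [0.5654 0.0067] [ -2. -85.   0.]
obl [0.5049 0.0008] [-62.8 -85.6   0. ]
```

```bash
python3 -m handwheel '[{"x":0,"y":-0.2,"z":6,"turn":0,"jaw":0},{"x":0,"y":-0.2,"z":11,"turn":0,"jaw":0},{"x":0,"y":-0.2,"z":12.7,"turn":0,"jaw":0},{"x":0,"y":-0.2,"z":12.7,"turn":0,"jaw":0},{"x":0,"y":-0.2,"z":12.7,"turn":0,"jaw":0},{"x":0,"y":-0.2,"z":12.7,"turn":0,"jaw":0}]'
python3 -c "
from dev import *; from fit import A
p=A([10-16,80,125],.562,.091,.0865)[0]; print(p); goto(p,.0865)"
```

```text
time: 2.95
tool_pos: [0.4446, 0.1618, 0.1263]
tcp_rot: [-3.138, -0.137, -0.003]
wrist_force: [-0.1, 0.1, 0.6]
grip_width: 0.0001
finger_force: 0.0
[0.54911106 0.17018254 0.125     ]
t 2.95 pos [0.4446 0.1618 0.1263] yaw 0.0875 F [-0.1  0.1  0.6] shift cm [10.48  0.08  0.15] turn 0.001
```

```bash
python3 -m handwheel '[{"x":1.5,"y":0.05,"z":0.1,"turn":0,"jaw":0},{"x":2.5,"y":0.05,"z":0.1,"turn":0,"jaw":0},{"x":3,"y":0.05,"z":0.1,"turn":0,"jaw":0},{"x":3.5,"y":0.05,"z":0.1,"turn":0,"jaw":0},{"x":4,"y":0.05,"z":0.1,"turn":0,"jaw":0},{"x":4.5,"y":0.05,"z":0.1,"turn":0,"jaw":0},{"x":5,"y":0.05,"z":0.1,"turn":0,"jaw":0},{"x":5.5,"y":0.05,"z":0.1,"turn":0,"jaw":0}]'
python3 -c "
from dev import *; goto([.5491,.1702,.125],.0865)"
```

```text
time: 3.95
tool_pos: [0.4992, 0.1661, 0.1242]
tcp_rot: [-3.139, -0.138, 0.0]
wrist_force: [0.1, 0.4, 0.2]
grip_width: 0.0003
finger_force: 0.2
t 3.95 pos [0.4992 0.1661 0.1242] yaw 0.0878 F [0.1 0.4 0.2] shift cm [ 5.    0.03 -0.08] turn 0.0013
```

```bash
python3 -m handwheel '[{"x":0.5,"y":0.05,"z":-0.05,"turn":0,"jaw":0},{"x":1,"y":0.05,"z":-0.05,"turn":0,"jaw":0},{"x":1.5,"y":0.05,"z":-0.05,"turn":0,"jaw":0},{"x":2,"y":0.05,"z":-0.05,"turn":0,"jaw":0},{"x":2.5,"y":0.05,"z":-0.05,"turn":0,"jaw":0},{"x":3,"y":0.05,"z":-0.05,"turn":0,"jaw":0},{"x":3.5,"y":0.05,"z":-0.05,"turn":0,"jaw":0},{"x":4,"y":0.05,"z":-0.05,"turn":0,"jaw":0}]'
python3 - <<'E'
from dev import *
import cv2
goto([.5491,.1702,.125],.0865)
a=r.capture("scene")["image"][205:335,250:460]; b=r.capture("side")["image"][205:335,180:370]
f=lambda i:cv2.resize(i,(0,0),fx=2,fy=2,interpolation=cv2.INTER_CUBIC)
cv2.imwrite("pics/p1.png",np.hstack([f(a),f(b)]))
E
```

```text
time: 4.95
tool_pos: [0.5391, 0.1692, 0.1247]
tcp_rot: [3.139, 0.138, 0.0]
wrist_force: [-0.9, -0.7, 0.1]
grip_width: 0.0006
finger_force: 0.5
t 4.95 pos [0.5391 0.1692 0.1247] yaw 0.0879 F [-0.9 -0.7  0.1] shift cm [ 1.   -0.02 -0.03] turn 0.0014
```

View pics/p1.png

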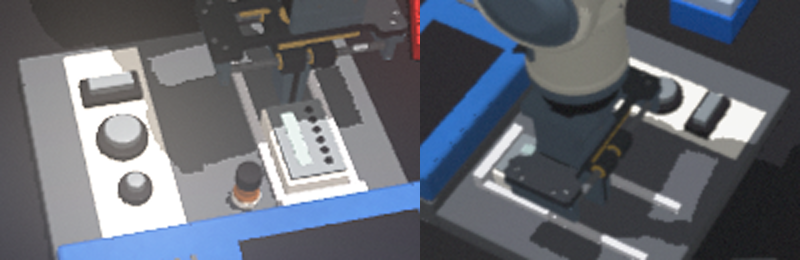

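The fingers are behind the cartridge, which is now close to the stop (nose at about (310,185) in the left half). I'll creep forward and watch the force.

```bash
python3 -m handwheel '[{"x":0.2,"y":0,"z":0,"turn":0,"jaw":0},{"x":0.4,"y":0,"z":0,"turn":0,"jaw":0},{"x":0.5,"y":0,"z":0,"turn":0,"jaw":0},{"x":0.6,"y":0,"z":0,"turn":0,"jaw":0}]'
```

```text
time: 5.55
tool_pos: [0.5447, 0.1696, 0.1247]
tcp_rot: [3.139, 0.138, -0.0]
wrist_force: [-0.8, -0.1, -0.2]
grip_width: 0.0004
finger_force: 0.3
```

```bash
python3 -m handwheel '[{"x":0.1,"y":0,"z":0,"turn":0,"jaw":0},{"x":0.1,"y":0,"z":0,"turn":0,"jaw":0}]'
```

```text
time: 5.8
tool_pos: [0.5459, 0.1698, 0.1247]
tcp_rot: [-3.139, -0.138, -0.0]
wrist_force: [0.4, 0.3, -0.8]
grip_width: 0.0004
finger_force: 0.0
```

```bash
python3 -m handwheel '[{"x":0.1,"y":0,"z":0,"turn":0,"jaw":0},{"x":0.1,"y":0,"z":0,"turn":0,"jaw":0}]'
```

```text
time: 6.05
tool_pos: [0.5464, 0.1698, 0.1247]
tcp_rot: [3.138, 0.138, -0.001]
wrist_force: [-4.8, 0.1, 2.0]
grip_width: 0.0002
finger_force: 1.8
```

```bash
python3 -m handwheel '[{"x":0.1,"y":0,"z":0,"turn":0,"jaw":0},{"x":0.1,"y":0,"z":0,"turn":0,"jaw":0}]'
```

```text
time: 6.3
tool_pos: [0.5466, 0.1698, 0.1245]
tcp_rot: [3.138, 0.138, -0.004]
wrist_force: [-8.0, -1.0, 5.2]
grip_width: 0.0004
finger_force: 4.2
```

Force rises with no motion, so the cartridge is home. Back off, lift, and look.

```bash
python3 -m handwheel '[{"x":-1.5,"y":0,"z":0,"turn":0,"jaw":0},{"x":-4,"y":0,"z":0,"turn":0,"jaw":0},{"x":-5,"y":0,"z":-2,"turn":0,"jaw":0},{"x":-5,"y":0,"z":-6,"turn":0,"jaw":0},{"x":-5,"y":0,"z":-10,"turn":0,"jaw":0},{"x":-5,"y":0,"z":-10,"turn":0,"jaw":0},{"x":-5,"y":0,"z":-10,"turn":0,"jaw":0}]'
python3 - <<'E'
from dev import *; from fit import A
import cv2
goto(A([-5,-85,160],.562,.091,.0865)[0],.0865)
c=r.capture("wrist"); cv2.imwrite("pics/w3.png",c["image"]); print({k:v for k,v in c.items() if k!="image"})
E
```

```text
time: 7.18
tool_pos: [0.4974, 0.1654, 0.2243]
tcp_rot: [3.139, 0.138, -0.0]
wrist_force: [-0.6, 1.0, -0.4]
grip_width: 0.0007
finger_force: 0.0
t 7.175 pos [0.4974 0.1654 0.2243] yaw 0.0878 F [-0.6  1.  -0.4] shift cm [ 5.27 16.48  6.43] turn 0.0013
{'vertical_fov': 60.17614799499941, 'cx': 317.67746124197805, 'cy': 232.08268784405405, 'position': array([0.57284473, 0.17212906, 0.31691034]), 'attitude': array([-0.21951614,  0.20050742, -1.47209241])}
```

View pics/w3.png

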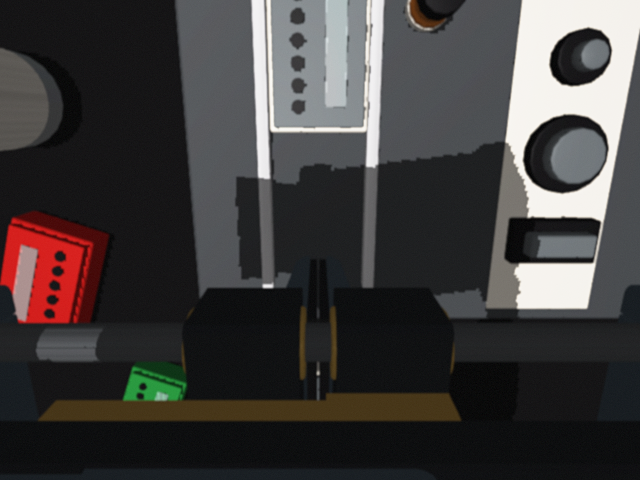

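The cartridge tail's top edge is at row 131, columns 270–368; the wide cap is at (576,153), small at (596,53) and oblong at (562,245).

Run:
```python
import fit; from fit import *
from scipy.optimize import fsolve
from dev import goto
fit.C["wrist"]=(60.17614799499941,317.67746,232.08269,[.57284473,.17212906,.31691034],[-.21951614,.20050742,-1.47209241])
v=(.562,.091,.0865)
for n,u,z in (("tailL",(270,131),.062),("tailR",(368,131),.062),("railL",(267,288),.04),("wide",(576,153),.052),("small",(596,53),.052),("obl",(562,245),.052)):
    x=fsolve(lambda q:proj("wrist",[q[0],q[1],z])[0]-u,[.6,.1]); print(n,x.round(4),(R.from_euler('z',-v[2]).apply([x[0]-v[0],x[1]-v[1],0])*1000).round(1))
```

```text
tailL [0.5623 0.1998] [  9.7 108.3   0. ]
tailR [0.5675 0.1414] [ 9.8 49.7  0. ]
railL [0.4513 0.1979] [-101.   116.1    0. ]
wide [0.5655 0.0079] [ -3.6 -83.1   0. ]
small [0.6239 0.011 ] [ 54.8 -85.    0. ]
obl [0.5051 0.0018] [-64.4 -84.    0. ]
```

The tail sits 9.8 mm from the analyser's middle against 10 mm expected, so it is home. Move over the wide key.

```bash
python3 -m handwheel '[{"x":5.2,"y":16.4,"z":0,"turn":0,"jaw":0},{"x":5.2,"y":16.4,"z":0,"turn":0,"jaw":0},{"x":5.2,"y":16.4,"z":0,"turn":0,"jaw":0},{"x":5.2,"y":16.4,"z":2,"turn":0,"jaw":0},{"x":5.2,"y":16.4,"z":6,"turn":0,"jaw":0},{"x":5.2,"y":16.4,"z":7.5,"turn":0,"jaw":0},{"x":5.2,"y":16.4,"z":8,"turn":0,"jaw":0},{"x":5.2,"y":16.4,"z":8,"turn":0,"jaw":0}]'
python3 - <<'E'
from dev import *
goto([.5648,.0068,.130],.0865)
E
```

```text
time: 8.22
tool_pos: [0.5643, 0.0069, 0.1451]
tcp_rot: [3.138, 0.138, 0.0]
wrist_force: [0.9, -0.8, 0.8]
grip_width: 0.0003
finger_force: 0.0
t 8.225 pos [0.5643 0.0069 0.1451] yaw 0.0881 F [ 0.9 -0.8  0.8] shift cm [0.04 0.01 1.51] turn 0.0016
```

```bash
python3 -m handwheel '[{"x":0,"y":0,"z":0.8,"turn":0,"jaw":0},{"x":0,"y":0,"z":1.3,"turn":0,"jaw":0},{"x":0,"y":0,"z":1.6,"turn":0,"jaw":0},{"x":0,"y":0,"z":1.8,"turn":0,"jaw":0},{"x":0,"y":0,"z":1.9,"turn":0,"jaw":0},{"x":0,"y":0,"z":2,"turn":0,"jaw":0},{"x":0,"y":0,"z":2,"turn":0,"jaw":0}]'
```

```text
time: 9.1
tool_pos: [0.5642, 0.0068, 0.1248]
tcp_rot: [-3.139, -0.138, -0.0]
wrist_force: [-1.5, 0.8, 4.2]
grip_width: 0.0003
finger_force: 2.3
```

```bash
python3 -m handwheel '[{"x":0,"y":0,"z":0.05,"turn":0,"jaw":0},{"x":0,"y":0,"z":0.05,"turn":0,"jaw":0}]'
```

```text
time: 9.35
tool_pos: [0.5642, 0.0067, 0.1245]
tcp_rot: [-3.139, -0.138, -0.0]
wrist_force: [-1.3, 1.3, 9.4]
grip_width: -0.0002
finger_force: 4.6
```

Force is 9.4 N with the key bottomed out. Now withdraw.

```bash
python3 -m handwheel '[{"x":0,"y":0,"z":-1,"turn":0,"jaw":0},{"x":0,"y":0,"z":-4,"turn":0,"jaw":0},{"x":0,"y":0,"z":-9,"turn":0,"jaw":0},{"x":-6,"y":0,"z":-12,"turn":0,"jaw":0},{"x":-10,"y":0,"z":-12,"turn":0,"jaw":0},{"x":-10,"y":0,"z":-12,"turn":0,"jaw":0},{"x":-10,"y":0,"z":-12,"turn":0,"jaw":0}]'
python3 - <<'E'
from dev import *
import cv2
a=r.capture("scene")["image"][205:335,250:460]; b=r.capture("side")["image"][205:335,180:370]
f=lambda i:cv2.resize(i,(0,0),fx=2,fy=2,interpolation=cv2.INTER_CUBIC)
cv2.imwrite("pics/p2.png",np.hstack([f(a),f(b)]))
E
```

```text
time: 10.22
tool_pos: [0.465, -0.0021, 0.2447]
tcp_rot: [3.138, 0.138, 0.002]
wrist_force: [-0.7, -0.3, 0.5]
grip_width: 0.0005
finger_force: 0.0
```

View pics/p2.png

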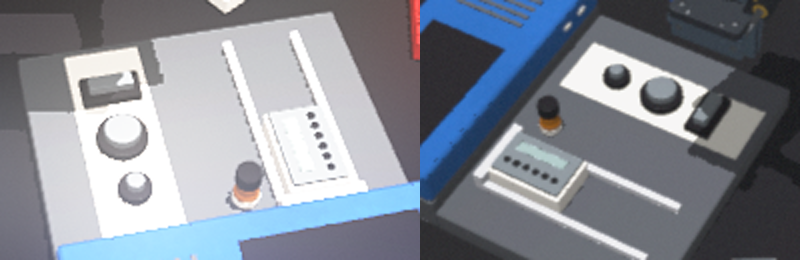

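The cartridge is against the stop (left half (310,150), right half (535,165)), the wide key is up at (123,130), and the vial is undisturbed at (248,185).

```bash
python3 -c "
from plant import r
print(r.sign_off())"
```

```text
the job is handed in; nothing more can be done
None
```

The job is handed in at about 10 s: the cartridge was pushed home against the end stop, then the wide key was pressed once (about 9 N) and sprang back, and nothing else looked disturbed in the final pictures; no verdict was returned.

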